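Thread the spanner out of its hooded tray

ROBOT

A 6-joint arm with a two-finger parallel gripper is mounted at the origin on a cart in front of the work surface, level with it; the furniture and walls round the work are solid. World frame = base frame: x ahead of the robot, y to its left, z up, the work surface at z = 0. Lengths are in m, angles in degrees, forces in N, time in s.
With the tool pointing down it reaches from about 0.35 to 0.875 m from the base axis. Payload 4.2 kg.
Tool frame: the origin (TCP) lies midway between the tips of the shut fingers; the grasp point (between the pads) lies 19 mm behind it; z points along the fingers, y is the line along which they close (so a half turn about z gives the same grasp; the last joint's range is limited). The gripper opens to 87 mm and grips with 3 to 60 N. Pads are 19 mm wide; open, the fingers measure 117 mm over their backs; the gripper's body (75 mm by 190 mm) begins 51 mm behind the grasp point.
Start: joints at [-53.652, 22.042, 0.453, 0, -68.411, -14.817], TCP at [0.229, -0.581, 0.223] pointing down, gripper open.
Joint ranges: [-179.83, 179.83], [-69.29, 118.12], [-61.27, 80.66], [-181.25, 117.63], [-171.15, -9.14], [-177.46, 177.46]. Speed limits (degrees/s): [159.86, 159.86, 180, 180, 180, 180].

INTERFACE

Orientations are given as [roll, pitch, yaw] about the fixed x, y, z axes, in that order (R = Rz(yaw) Ry(pitch) Rx(roll)).
In Python, from workcell import env gives the robot as it stands. The module is installed in compiled form; this text tells all that it offers. Calls block until the motion is done:
- env.goto(position, orientation): joint-space move of the TCP to a pose.
- env.move_straight(position, rotation=None, rate=0.15, force_limit=None): straight line of the TCP; rotation=None keeps the orientation; rate is the mean speed in m/s. With force_limit (N) it stops when the force on the tool has changed by that much, and returns True; else False.
- env.set_joints(angles): joint-space move.
- env.gripper_to(opening, grasp_force=None): opening from 0.0 (shut) to 1.0 (fully open); grasp_force is the grip in N (None keeps the last); returns when the fingers have stopped.
- env.dwell(seconds).
- env.inverse_kinematics(position, orientation): joint angles nearest the present ones, or None.
- env.read_state(): the state.
- env.grab_frame(name): name is "scene" or "top"; returns a dict with "image" (400x640x3 uint8, blue, green, red), "fx", "fy", "cx", "cy" (pixels), "D" ([k1, k2, p1, p2, k3] as OpenCV has them; the pictures are not rectified), "position" and "orientation" of the camera in the world. Camera axes: x right, y up, looking along -z (the intrinsics and any distortion apply to the point x, -y, -z); pixel columns grow to the right and rows downward; lengths in m; the calibration is good to about 2 mm. A picture is of the moment at which its call begins. There is no depth.
A pose or a line that the arm cannot do raises env.Unreachable and nothing moves.
- env.close_job(): hands the job in; it is judged then, once.
Trained networks look in a picture, given as the dict that the camera call returned (one of the last four; its "shot" number tells which), for a name from the list of things; names that differ only in an ending like _2 or _b are one class to them, and where a whole thing is asked for, a point or a joint stands for the part that bears it (a point fixed in the world has none). Each returns a list of dicts, best first, with "score" (0 to 1); they miss things now and then, are a little off and sometimes report something else, mostly with a low value. They report only what shows in the picture. A call takes as long as a camera call.
- env.search_frame(picture, thing): "xyz" ([x, y, z] in m, in world coordinates, good to about 4 mm: the middle of the surface that is visible of it).
- env.trace(picture, thing): "mask" (400x640 bool, what is visible of it).
The state is a dict: "clock": time; "joint_positions": joint angles; "qvel": joint speeds; "joint_torque": joint torques, N m; "position": TCP position; "tool_rot": TCP orientation; "force": force on the tool from outside, world axes, zero at the start; "wrist_torque": the same for the moment, N m; "opening": opening from 0.0 (shut) to 1.0 (fully open); "finger_force": force on a finger pad.
Only numpy, scipy, OpenCV 4.12 (cv2) and the standard library are available. Lean on these libraries where they do the work, as an engineer would, in place of code of your own. Each camera call takes 0.05 s, during which the arm holds its last target. There are 200 camera calls.

TASK

Take the spanner out of the green tool tray: pull it up out of its two sprung roller catches, slide it back under the longer hood, tilt its ring end up and draw it out diagonally through the window between the hoods, ring end first. Finish holding it in the gripper, roughly level and still, over the tray and a good hand's breadth (about 10 cm) above the hoods; do not put it down or let go, and leave the mug, the flashlight and the roll of tape where they are.

Things in the scene. Friction and masses are not known exactly. Their poses are not given: they have to be found in the camera images.
- tray: Green sheet-metal tool tray screwed to the bench; it does not move. Origin: on the bench, below the middle of its window; y axis along its length, z up. Inside 136 mm wide (x -68 to 68) and 330 mm long (y -190 to 140), floor top at z 4; walls 3 mm thick, 68 mm high all round. Two flat hoods roof its ends (top z 68), leaving an open window between them
- window (a point): Centre of the window, at the hoods' top (68 mm above the bench); axes as the tray's. The window is 136 mm wide (x) and 180 mm long (y -90 to 90), shorter than the spanner
- long_hood (a point): Middle of the long hood's lip, top side, at tray y -90. This hood covers tray y -190 to -90: room to slide the spanner back under it. Its underside is 63 mm above the bench at the rounded lip, 65 mm further in
- short_hood (a point): Middle of the short hood's lip, top side, at tray y 90. This hood covers tray y 90 to 140; same heights as the long one
- saddle_a (a point): Seat of one of two alike aluminium saddles in the tray, at tray y -60, seat 30 mm above the bench; each is 10 mm long (y), 50 mm wide (x), cheeks beyond x 15 mm either side up to z 41 and a 2.5 mm high guide step 2 mm beside the shaft. Two orange sprung rollers (10 mm diameter, tops at z 44) reach over the spanner's shaft from both sides
- saddle_b (a point): Seat of the other saddle, at tray y 60. A straight pull up of about 7 to 15 N in all, between the two saddles, makes all rollers give way within the first 8 mm of lift; then the spanner is free. There is no other fastening
- spanner_mid (a point): Centre of the bright steel combination spanner, half-way up its thickness. 244 mm long along its y axis: ring end (34 wide, 8 thick) toward +y, open jaw end (32 wide, 7 thick) toward -y; between y -84 and 88 a straight shaft 12 wide (x), 5 thick. 0.09 to 0.15 kg. It starts level in the saddles, ring end under the short hood, jaw end under the long one; shaft free between the saddles
- spanner_ring (a point): Point in the ring end of the spanner, 118 mm from its centre; axes as the spanner's
- spanner_jaw (a point): Point in the open jaw end of the spanner, 118 mm from its centre; axes as the spanner's
- mug_mid (a point): Centre of the white mug (82 mm wide, 91 mm high), to be left alone
- flashlight_mid (a point): Centre of the black flashlight standing upright (44 mm wide, 134 mm high), to be left alone
- masking_tape_mid (a point): Centre of the roll of masking tape lying flat (103 mm wide, 25 mm high), to be left alone

How it is judged:
By the outcome, as a careful person would: the job done as asked, in the order asked, and still so for the second after the job is handed in, while the arm keeps its last pose, push and grip.
It also fails if it takes over 40 s, if anything falls off the work surface, if the arm or the gripper's body presses on something with over 40 N, if the wrist force passes 120 N, or if a joint passes its speed limit or range.

## Working session

There is one attempt and no reset: what is moved stays moved. The work goes in short steps, each a Python script; the robot and the scene stay as the last script left them, time stands still between calls to the robot, and variables do not carry over. Pictures are saved under pics/ and viewed, at most 10 in all, crops included, and the job is handed in when it is done.

```bash
mkdir -p pics; python3 - <<'E'
from workcell import env
import cv2
for n in ("scene","top"):
    f=env.grab_frame(n); cv2.imwrite(f"pics/{n}0.png",f["image"])
    print(n,f["position"],f["orientation"],f["fx"],f["cx"],f["cy"],f["D"])
    for t in ["tray","window","long_hood","short_hood","saddle_a","spanner_mid","spanner_ring","spanner_jaw","mug_mid","flashlight_mid","masking_tape_mid"]:
        print(t,[(r["score"],r["xyz"]) for r in env.search_frame(f,t)][:3])
s=env.read_state();print(s)
E
```

```text
scene [0.05998198 0.95374112 0.84675707] [  55.99673696    1.20277786 -153.05713643] 431.94211696183424 320.1584413198977 197.23101964119263 [-0.02626337  0.          0.          0.          0.        ]
tray [(0.56, [0.489, -0.0781, 0.0426]), (0.43, [0.7101, 0.122, 0.0186])]
window [(0.7, [0.4915, -0.0801, 0.0457])]
long_hood [(0.61, [0.4872, -0.0781, 0.0451])]
short_hood [(0.75, [0.4862, -0.0774, 0.0459]), (0.28, [0.4549, -0.1863, 0.0363])]
saddle_a [(0.6, [0.4832, -0.0802, 0.0436])]
spanner_mid [(0.62, [0.6203, 0.3493, 0.067]), (0.56, [0.4537, -0.1909, 0.034])]
spanner_ring [(0.62, [0.5401, -0.4298, 0.0608])]
spanner_jaw [(0.56, [0.4494, -0.1854, 0.0338])]
mug_mid [(0.81, [0.5376, -0.4278, 0.0617])]
flashlight_mid [(0.94, [0.6174, 0.3489, 0.0671])]
masking_tape_mid [(0.95, [0.7092, 0.1187, 0.0165])]
top [ 0.41245461 -0.0664771   1.43842879] [  7.47314111  -0.28956142 -89.48738216] 432.16946967880307 318.8899014795993 202.55983675839303 [0.0190988 0.        0.        0.        0.       ]
tray [(0.88, [0.4876, -0.1228, 0.069])]
window [(0.62, [0.4837, -0.1223, 0.0685])]
long_hood [(0
[... 508 characters left out ...]
0249])]
{'clock': 1.2, 'joint_positions': array([-5.36519173e+01,  2.20419215e+01,  4.51094366e-01,  4.07461924e-04,
       -6.84094800e+01, -1.48166704e+01]), 'qvel': array([-0.04445637, -0.12388638, -0.04769036, -0.06612953,  0.03687828,
       -0.05852248]), 'joint_torque': array([-5.35958479e-04, -3.90473914e+01,  1.87622881e+01,  4.22466293e+00,
        1.54749752e-02, -1.49696712e-05]), 'position': array([ 0.2293944 , -0.58135591,  0.2225381 ]), 'tool_rot': array([ 1.79999800e+02, -4.44827497e-04, -1.58468438e+02]), 'force': array([-0.37676171,  0.07519418,  0.64590932]), 'wrist_torque': array([-0.0081956 , -0.01157241, -0.04836464]), 'finger_force': 0.0, 'opening': 0.9975538980900043}
```

View pictures.

```bash
python3 -c "
import cv2
i=cv2.imread('pics/top0.png');cv2.imwrite('pics/topc.png',cv2.resize(i[100:320,240:460],None,fx=2.7,fy=2.7,interpolation=cv2.INTER_CUBIC))"
```

```text
(no output)
```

View pics/top0.png

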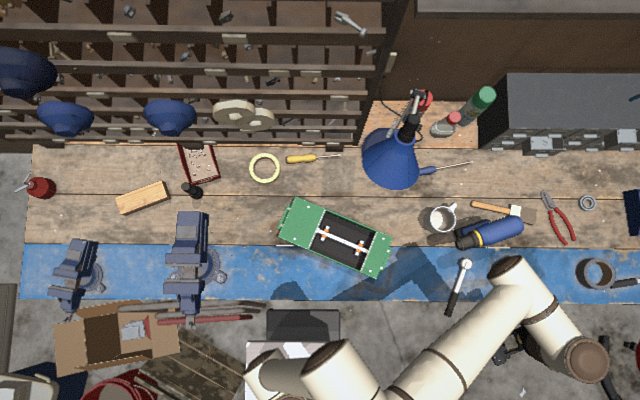

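View pics/topc.png

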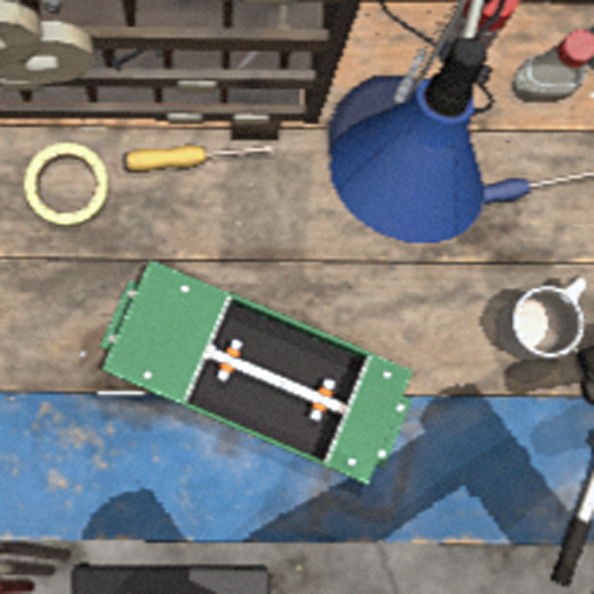

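View pics/scene0.png

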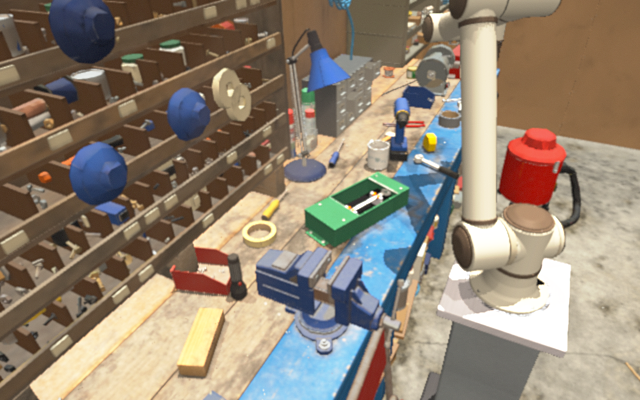

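```bash
cat > h.py <<'E'
import numpy as np, cv2
from scipy.spatial.transform import Rotation as R
from scipy.optimize import least_squares
def cam(f):
    M=R.from_euler('xyz',f["orientation"],degrees=True).as_matrix()@np.diag([1,-1,-1])
    K=np.array([[f["fx"],0,f["cx"]],[0,f["fy"],f["cy"]],[0,0,1]]);return M,np.array(f["position"]),K,np.array(f["D"])
def ray(f,px,z):
    M,p,K,D=cam(f); u=cv2.undistortPoints(np.array(px,float).reshape(-1,1,2),K,D)[:,0]
    d=np.c_[u,np.ones(len(u))]@M.T; return p+d*((z-p[2])/d[:,2])[:,None]
def proj(f,P):
    M,p,K,D=cam(f); c=(np.atleast_2d(P)-p)@M
    return cv2.projectPoints(c,np.zeros(3),np.zeros(3),K,D)[0][:,0]
E
cat > loc.py <<'E'
from h import *
from workcell import env
f=env.grab_frame("top"); im=f["image"]
hsv=cv2.cvtColor(im,cv2.COLOR_BGR2HSV)
roi=np.zeros(im.shape[:2],bool); roi[190:285,270:400]=1
g=roi&(hsv[...,0]>60)&(hsv[...,0]<90)&(hsv[...,1]>120)
o=roi&(hsv[...,0]<16)&(hsv[...,1]>130)&(hsv[...,2]>110)
w=roi&(hsv[...,2]>170)&(hsv[...,1]<50)
crop=np.array([[151,262],[411,372],[368,482],[104,368],[231,297],[371,353],[327,460],[189,402]])/2.7+[240,100]-.5
loc=np.array([[71,-193,68],[71,143,68],[-71,143,68],[-71,-193,68],[68,-90,68],[68,90,68],[-68,90,68],[-68,-90,68]])/1e3
n,l,s,c=cv2.connectedComponentsWithStats(o.astype(np.uint8));print("orange",[(a[4],b) for a,b in zip(s[1:],c[1:])])
def T(q,P): return P@R.from_euler('z',q[2]).as_matrix().T+[q[0],q[1],0]
# guess: tray +y -> world (-x small,-y)
P=ray(f,crop,.068)
r=least_squares(lambda q:(T(q,loc)-P)[:,:2].ravel(),[.48,-.12,np.pi-.4])
print("corner fit",r.x[:2],np.degrees(r.x[2]),np.round(r.fun.reshape(-1,2)*1e3,1).tolist())
q=r.x
cc=c[1:][s[1:,4]>=6]
for z in(.04,):
    O=ray(f,cc,z); print("orange in tray mm",np.round((O-[q[0],q[1],0])@R.from_euler('z',q[2]).as_matrix()*1e3,1).tolist())
# spanner shaft pixels in window
ys,xs=np.nonzero(w); W=(ray(f,np.c_[xs,ys],.035)-[q[0],q[1],0])@R.from_euler('z',q[2]).as_matrix()*1e3
k=(abs(W[:,0])<15)&(abs(W[:,1])<48); print("shaft n",k.sum(),"fit slope,icpt",np.polyfit(W[k,1],W[k,0],1))
np.save("q.npy",q)
f2=env.grab_frame("scene"); a=f2["image"].copy()
for u in proj(f2,T(q,loc)): cv2.circle(a,tuple(int(v) for v in np.round(u)),1,(0,0,255),-1)
b=im.copy()
for u in proj(f,T(q,np.r_[loc,[[0,-.06,.04],[0,.06,.04],[0,0,.035]]])): cv2.circle(b,tuple(int(v) for v in np.round(u)),0,(0,0,255),-1)
cv2.imwrite("pics/ov.png",np.hstack([cv2.resize(a[165:245,295:425],None,fx=3,fy=3),cv2.resize(b[190:285,270:400],None,fx=3,fy=3)[:240]]))
E
python3 loc.py
```

```text
orange [(np.int32(8), array([325.875, 230.25 ])), (np.int32(3), array([321.66666667, 235.33333333])), (np.int32(1), array([324., 235.])), (np.int32(1), array([325., 237.])), (np.int32(5), array([359., 244.])), (np.int32(3), array([361.66666667, 245.66666667])), (np.int32(6), array([357.83333333, 250.66666667]))]
corner fit [ 0.47502795 -0.14796137] 157.55051881034413 [[-127.9, 54.0], [-128.9, 50.3], [129.9, -55.4], [129.4, -53.3], [-123.6, 52.9], [-127.7, 51.5], [122.7, -52.7], [126.0, -47.3]]
orange in tray mm [[-8.3, -60.4, 40.0], [12.0, 59.7, 40.0]]
shaft n 110 fit slope,icpt [7.10095141e-05 1.19427938e+00]
```

```bash
sed -i 's#\[-68,-90,68\]\])/1e3#[-68,-90,68]])/1e3*[-1,1,1]#' loc.py; python3 loc.py
```

```text
orange [(np.int32(8), array([325.875, 230.25 ])), (np.int32(3), array([321.66666667, 235.33333333])), (np.int32(1), array([325., 237.])), (np.int32(4), array([358.75, 244.  ])), (np.int32(3), array([361.66666667, 245.66666667])), (np.int32(7), array([358.        , 250.42857143]))]
corner fit [ 0.4750485  -0.14796984] 157.65240441935265 [[3.1, 0.0], [2.7, -3.9], [-1.1, -1.4], [-2.2, 1.0], [2.0, 1.1], [-1.8, -0.4], [-2.9, -0.9], [0.1, 4.6]]
orange in tray mm [[-8.4, -60.4, 40.0], [11.3, 59.9, 40.0]]
shaft n 109 fit slope,icpt [0.00873189 1.15968288]
```

View pics/ov.png

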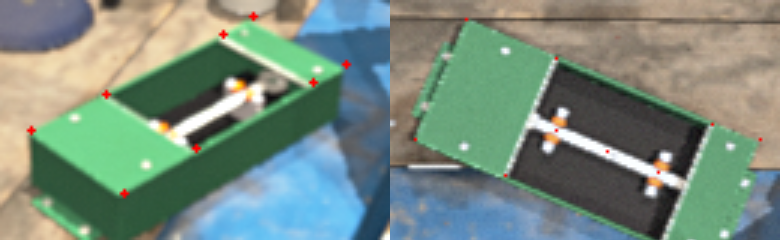

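```bash
cat > plan.py <<'E'
from h import *
from workcell import env
q=np.load("q.npy"); YAW=157.35; LX=1.2e-3; LIFT=.021; D=.047; G=.012; TH=20.
RT=R.from_euler('z',YAW,degrees=True); O=np.array([q[0],q[1],0])
def grip(y,z,th=0,sgn=1,x=LX):
    """TCP pose for grasp point at tray (x,y,z), spanner tilted th (ring up)"""
    base=np.c_[[0,sgn,0],[sgn,0,0],[0,0,-1]].astype(float) # tool x=sgn*tray y, tool y=sgn*tray x
    Rm=RT*R.from_euler('x',th,degrees=True)*R.from_matrix(base)
    p=O+RT.apply([x,y,z])+Rm.apply([0,0,.019])
    return p,Rm.as_euler('xyz',degrees=True)
PIV=(-.09,.0325+LIFT)
def tilt(th,draw=0):
    r=G-D-PIV[0]+draw; a=np.radians(th); return PIV[0]+r*np.cos(a),PIV[1]+r*np.sin(a),th
E
python3 - <<'E'
from plan import *
for sgn in(1,-1):
    for a in [(G,.2,0),(G,.0325,0),(G-D,.0535,0),tilt(20),tilt(20,.125),(.03,.18,20),(.0,.18,0)]:
        p,o=grip(*a,sgn=sgn); j=env.inverse_kinematics(p,o); print(sgn,np.round(p,3),np.round(o,1),None if j is None else np.round(j,0))
f=env.grab_frame("top");s=env.grab_frame("scene")
A=ray(f,[[390,160]],0)[0]; B=ray(s,[[327,70]],0)[0]; C=f["position"];E=s["position"]
u=A-C;v=B-E; t=np.linalg.lstsq(np.c_[u,-v],E-C,rcond=None)[0]; print("lamp",C+u*t[0],E+v*t[1],env.read_state()["clock"])
E
```

```text
1 [ 0.469 -0.159  0.181] [-180.     0.  -112.6] [  0.  12. -21.   0. -58. -23.]
1 [ 0.469 -0.159  0.014] [-180.     0.  -112.6] [  0.  25. -32.   0. -33. -23.]
1 [ 0.487 -0.115  0.034] [-180.     0.  -112.6] [  5.  23. -30.   0. -37. -28.]
1 [ 0.486 -0.118  0.054] [ 180.   -20.  -112.6] [ 14.  25. -34.  23. -45. -55.]
1 [ 0.441 -0.227  0.097] [ 180.   -20.  -112.6] [  2.  19. -37.  26. -46. -44.]
1 [ 0.46  -0.181  0.162] [ 180.   -20.  -112.6] [  8.  15. -30.  21. -57. -43.]
1 [ 0.474 -0.148  0.161] [-180.     0.  -112.6] [  1.  13. -22.   0. -55. -24.]
-1 [ 0.469 -0.159  0.181] [-180.     0.    67.4] [  0.  12. -21.  -0. -58. 157.]
-1 [ 0.469 -0.159  0.014] [-180.     0.    67.4] [  0.  25. -32.  -0. -33. 157.]
-1 [ 0.487 -0.115  0.034] [-180.     0.    67.4] [  5.  23. -30.  -0. -37. 152.]
-1 [ 0.486 -0.118  0.054] [180.   20.   67.4] [ 14.  25. -34.  23. -45. 125.]
-1 [ 0.441 -0.227  0.097] [180.   20.   67.4] [  2.  19. -37.  26. -46. 136.]
-1 [ 0.46  -0.181  0.162] [180.   20.   67.4] [  8.  15. -30.  21. -57. 137.]
-1 [ 0.474 -0.148  0.161] [-180.     0.    67.4] [  1.  13. -22.  -0. -55. 156.]
lamp [ 0.64997847 -0.2399252   0.42479704] [ 0.65224902 -0.23892527  0.42515799] 1.5
```

```bash
python3 - <<'E'
from plan import *
env.gripper_to(.5,20)
env.goto(*grip(G,.14)); f0=env.read_state()["force"]
hit=env.move_straight(grip(G,.0325)[0],rate=.1,force_limit=8); s=env.read_state()
print(hit,s["position"],grip(G,.0325)[0],s["force"]-f0,s["clock"])
if not hit:
    env.gripper_to(0,8); s=env.read_state()
    print("closed",s["opening"]*87,s["finger_force"],RT.inv().apply(s["force"]-f0),RT.inv().apply(s["wrist_torque"]),s["clock"])
np.save("f0.npy",f0)
f=env.grab_frame("scene"); cv2.imwrite("pics/g1.png",cv2.resize(f["image"][120:260,270:470],None,fx=4,fy=4))
E
```

```text
False [ 0.46983045 -0.15862734  0.01399786] [ 0.46931984 -0.15858221  0.0135    ] [-1.29330613  0.68993405  0.99768048] 5.5167
closed 11.871351891104187 8.037649858742952 [0.99520262 0.75406717 1.80206852] [-0.01317378 -0.04756119 -0.00230848] 6.1667
```

View pics/g1.png

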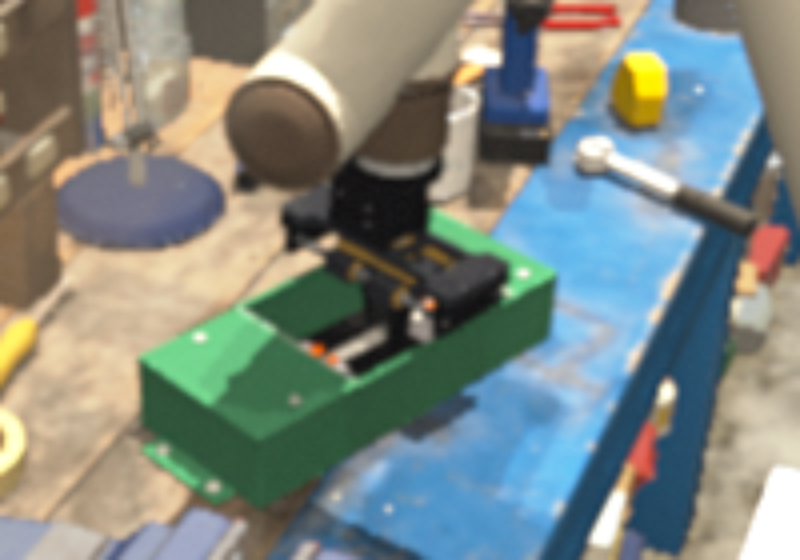

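The picture shows the fingers around the shaft between the saddles (about px 400,300). The measured width is 11.9 mm and the side load is negligible. Next is the pull out of the catches.

```bash
python3 - <<'E'
from plan import *
f0=np.load("f0.npy")
env.gripper_to(0,60)
for dz in (.002,.004,.006,.008,.012,.016,LIFT):
    env.move_straight(grip(G,.0325+dz)[0],rate=.04); s=env.read_state()
    print(dz,np.round(RT.inv().apply(s["force"]-f0),1),np.round(RT.inv().apply(s["wrist_torque"]),2),round(s["opening"]*87,2),np.round(s["position"][2],4),s["clock"])
f=env.grab_frame("scene"); cv2.imwrite("pics/g2.png",cv2.resize(f["image"][150:250,290:430],None,fx=5.5,fy=5.5,interpolation=cv2.INTER_CUBIC))
E
```

```text
0.002 [-2.4  0.1 -5.5] [ 0.17  0.83 -0.01] 10.69 0.0152 6.6833
0.004 [-1.2 -0.3 -3.9] [ 0.13  0.55 -0.09] 10.61 0.0175 6.9333
0.006 [ 0.   0.4 -3.6] [ 0.16  0.5  -0.08] 10.79 0.0197 7.1833
0.008 [1.  1.5 1.5] [ 0.28  0.11 -0.01] 10.35 0.0222 7.4333
0.012 [-0.2  0.5  0.6] [-0.01  0.29  0.04] 10.17 0.026 7.6833
0.016 [ 0.9  0.2 -0.6] [ 0.02 -0.07 -0.  ] 10.63 0.0295 7.9333
0.021 [ 1.2 -0.  -1.6] [ 0.02 -0.06  0.02] 10.37 0.0347 8.2083
```

View pics/g2.png

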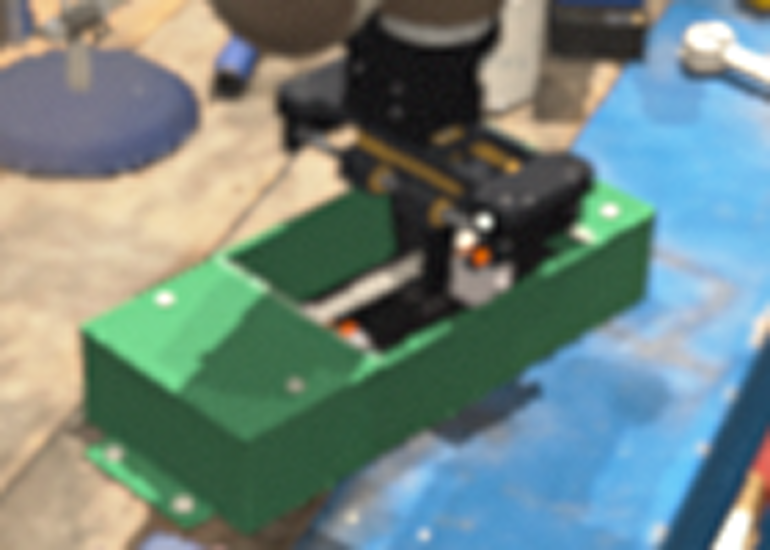

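```bash
cat > pitch.py <<'E'
from plan import *
def pitch(name="scene",f=None):
    f=f or env.grab_frame(name); im=f["image"]; m=[r for r in env.trace(f,"spanner_mid")]
    M,p,K,Dd=cam(f); out=[]
    for r in m[:2]:
        ys,xs=np.nonzero(r["mask"])
        u=cv2.undistortPoints(np.c_[xs,ys].astype(float).reshape(-1,1,2),K,Dd)[:,0]
        d=RT.inv().apply(np.c_[u,np.ones(len(u))]@M.T); c=RT.inv().apply(p-O)
        P=(c+d*((LX-c[0])/d[:,0])[:,None])*1e3
        b=np.round(P[:,1]/10)*10
        print(name,r["score"],len(xs),[(int(v),round(float(np.median(P[b==v,2])),1),int((b==v).sum())) for v in np.unique(b)])
if __name__=="__main__":
    pitch()
    f=env.grab_frame("top");a=f["image"][190:285,270:400];cv2.imwrite("pics/t2.png",cv2.resize(a,None,fx=5,fy=5))
E
python3 pitch.py
```

```text
scene 0.49 3636 [(-250, 91.7, 27), (-240, 77.2, 72), (-230, 79.7, 84), (-220, 69.5, 85), (-210, 52.5, 99), (-200, 63.4, 105), (-190, 40.4, 109), (-180, 59.0, 115), (-170, 29.2, 120), (-160, 56.6, 119), (-150, 22.6, 114), (-140, 38.9, 145), (-130, 26.6, 107), (-120, 43.7, 135), (-110, 7.7, 131), (-100, 27.3, 105), (-90, 47.7, 126), (-80, 24.4, 119), (-70, 14.2, 111), (-60, 30.0, 115), (-50, 24.5, 98), (-40, 19.8, 98), (-30, 12.1, 95), (-20, -5.1, 79), (-10, -20.2, 61), (0, -24.1, 58), (10, -28.0, 53), (20, -31.7, 50), (30, -31.1, 47), (40, -19.8, 58), (50, -20.4, 56), (60, -22.2, 53), (70, -30.3, 44), (80, -34.1, 43), (90, -32.8, 41), (100, -30.9, 41), (110, -30.5, 42), (120, -31.1, 42), (130, -31.8, 42), (140, -31.1, 40), (150, -29.4, 41), (160, -21.9, 48), (170, -23.5, 47), (180, -23.1, 48), (190, -27.3, 43), (200, -29.0, 38), (210, -35.3, 35), (220, -40.6, 31), (230, -43.3, 21)]
scene 0.4 51 [(-70, 54.1, 3), (-60, 51.8, 5), (-50, 51.5, 7), (-40, 51.2, 5), (-30, 51.9, 6), (-20, 51.6, 6), (-10, 53.3, 8), (0, 51.1, 10), (10, 45.8, 1)]
```

The shaft is free and level, at z of about 52 mm along its visible length. Next I slide it back and tilt it.

```bash
python3 - <<'E'
from plan import *
from pitch import pitch
f0=np.load("f0.npy")
def rep(n,h):
    s=env.read_state(); print(n,h,np.round(RT.inv().apply(s["force"]-f0),1),np.round(s["wrist_torque"],2),round(s["opening"]*87,2),s["clock"])
h=env.move_straight(grip(G-D,.0325+LIFT)[0],rate=.06,force_limit=6); rep("slide",h)
if not h: pitch()
if not h:
    for th in (5,10,15,20):
        h=env.move_straight(*grip(*tilt(th)),rate=.05,force_limit=8); rep(th,h)
        if h: break
f=env.grab_frame("scene"); cv2.imwrite("pics/g3.png",cv2.resize(f["image"][140:250,290:430],None,fx=5,fy=5,interpolation=cv2.INTER_CUBIC))
E
```

```text
slide False [ 0.4  0.5 -0.9] [-0.01  0.07  0.01] 10.42 9.3417
scene 0.22 577 [(-520, -21.2, 9), (-510, 3.6, 98), (-500, 23.9, 154), (-490, 21.0, 157), (-480, 10.0, 135), (-470, -37.9, 24)]
5 False [ 1.8 -0.4 -1.5] [0.2  0.06 0.01] 10.59 9.7083
10 False [ 0.9  0.2 -1. ] [ 0.45 -0.1  -0.02] 10.02 9.9667
15 False [ 1.5  0.5 -1.3] [ 0.61 -0.17 -0.02] 10.55 10.2167
20 False [ 1.2  0.7 -2. ] [ 0.79 -0.23 -0.04] 10.59 10.4667
```

View pics/g3.png

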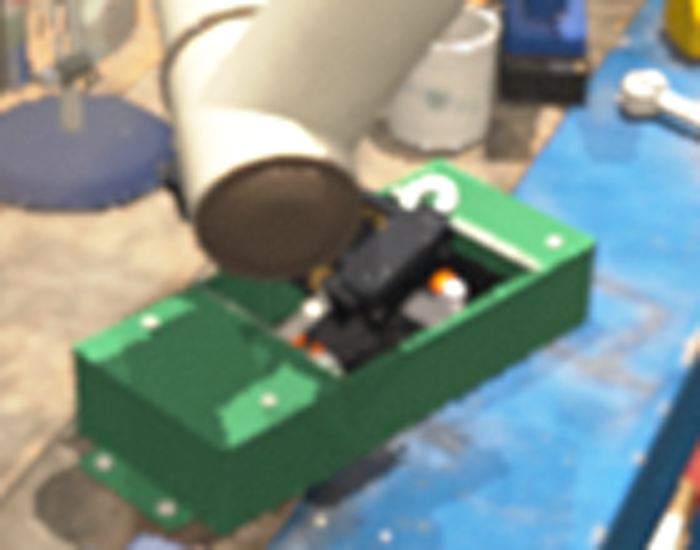

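The ring end shows above the short hood's lip (crop px 435,190), and the forces are small. Next I draw it out.

```bash
python3 - <<'E'
from plan import *
f0=np.load("f0.npy")
def rep(n,h):
    s=env.read_state(); print(n,h,np.round(RT.inv().apply(s["force"]-f0),1),np.round(s["wrist_torque"],2),round(s["opening"]*87,2),s["clock"])
for d in (.04,.08,.125):
    h=env.move_straight(grip(*tilt(TH,d))[0],rate=.08,force_limit=8); rep(d,h)
    if h: break
f=env.grab_frame("scene"); cv2.imwrite("pics/g4.png",cv2.resize(f["image"][120:250,280:440],None,fx=4.5,fy=4.5,interpolation=cv2.INTER_CUBIC))
E
```

```text
0.04 False [ 1.4  0.5 -0.8] [ 0.82 -0.28  0.03] 11.01 11.1667
0.08 False [ 1.3  0.1 -0.8] [ 0.82 -0.31  0.03] 10.17 11.8167
0.125 False [ 2.1  0.6 -0.8] [ 0.83 -0.23  0.01] 10.33 12.525
```

View pics/g4.png

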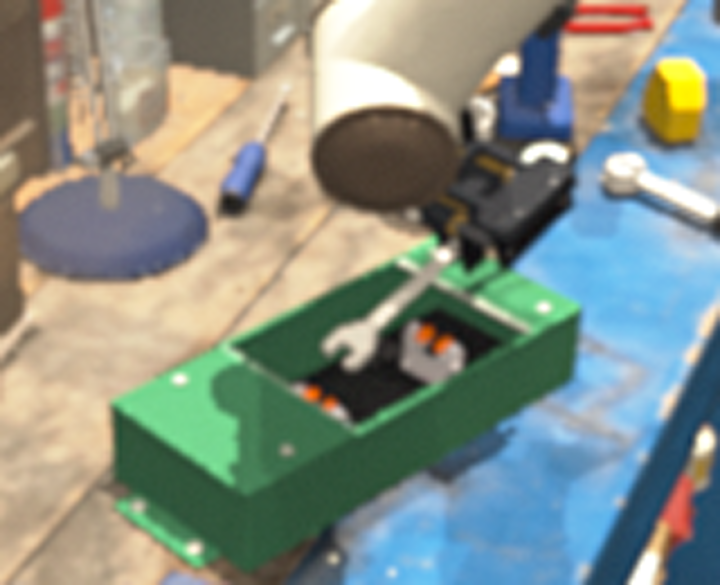

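The jaw end is clear of the long hood (crop px 350,345), and the empty saddles are visible. Next I raise it, level it and centre it over the tray.

```bash
python3 - <<'E'
from plan import *
y,z,th=tilt(TH,.125)
env.move_straight(grip(y,.215,th)[0],rate=.1)
env.move_straight(*grip(G,.215,0),rate=.06)
env.move_straight(grip(G,.178,0)[0],rate=.06)
env.dwell(.5); s=env.read_state(); print(s["position"],s["tool_rot"],s["opening"]*87,abs(s["qvel"]).max(),s["clock"])
f=env.grab_frame("scene"); cv2.imwrite("pics/g5.png",cv2.resize(f["image"][100:250,270:450],None,fx=4,fy=4,interpolation=cv2.INTER_CUBIC))
E
```

```text
[ 0.46933354 -0.1585913   0.15909995] [-1.79989149e+02  4.39676661e-03 -1.12649839e+02] 10.812281245886243 0.16096283699900593 16.3667
```

View pics/g5.png

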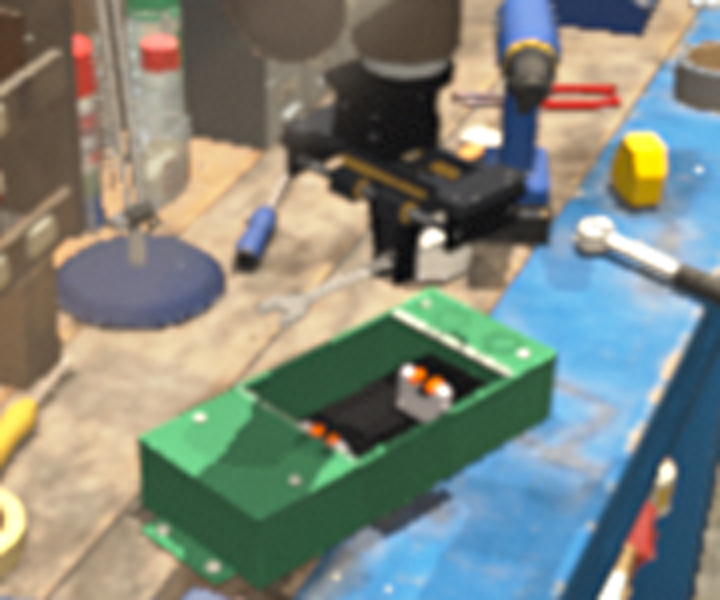

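```bash
python3 - <<'E'
from plan import *
f=env.grab_frame("scene")
for y in(-.118,-.06,-.02): print(y,(proj(f,O+RT.apply([LX,y,.178]))-[270,100])*4)
E
```

```text
-0.118 [[273.72416498 311.21068842]]
-0.06 [[330.22465222 284.30311724]]
-0.02 [[367.65928081 266.47702847]]
```

```bash
python3 -c "
from workcell import env
print(env.close_job())"
```

```text
the job is handed in; nothing more can be done
None
```

The spanner is out of the tray, ring end first, and held about level and still over it, roughly 10–11 cm above the hoods. The mug, flashlight and tape were not touched, and the job was handed in at about 16.5 s; no verdict was returned.

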